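# Shut the turbidity meter's lid and take the reading

## Task

A sample vial is already seated in the turbidity meter: push its open lid over with the fingertips and ease it fully shut without slamming it, and only then press the wide raised key at the front of the meter right down for a moment and let it come back up. Everything is done by gentle pushing: do not grip or lift anything, leave the meter standing where it is, and leave the two spare vials, the brown bottle and the beaker alone.

Things in the scene. Friction and masses are not known exactly. Their poses are not given: they have to be found in the camera images.
- meter: Grey turbidity meter, about 0.55 kg, loose on rubber feet. Origin: centre of underside; x from key end (front) to lid end (rear), y left, z up. Case x -100 to 100 mm, 105 wide; key deck x -100 to -50, 48 high; then display sloping up; housing from x 1, 78 high. Black cap of the seated vial, 26 across, 16 above the housing at x 46, fits inside the lid. Grey spots by the white key are printed.
- lid (a joint): Angle (rad) of the black lid: 0 = fully shut, level on the housing; grows as its free front edge swings up and rearward; 1.57 upright, 1.95 stop. Hollow cover: 84 mm from hinge line to free edge, 92 wide, flat outer face 24 off the hinge plane; thumb lip at the rim 36 wide, 8 long. Stiff hinge (0.045 N m, about 1 N at the edge): stays at any angle it is left, never falls or springs.
- lid_hinge (a point): Middle of the lid's hinge line, which runs along the meter's y axis; at x 94 mm, y 0, z 78 mm in the meter's frame.
- lid_edge (a point): Middle of the outer front edge of the lid: 84 mm from the hinge line along the lid, on the outer face. Lid shut: at x = 10 mm, z = 102 mm in the meter's frame; lid upright: at x = 118 mm, z = 162 mm.
- read_key (a joint): Travel in m of the white reading key: 0 = up, 0.004 = fully down; presses straight down against a spring (starts to move at about 0.8 N, 4 N fully down) and springs back when let go.
- key_top (a point): Centre of the top of the white reading key, a plain bar key 18 mm along the meter's x and 28 mm along its y; up, it stands at x = -74 mm, y = 0, 55 mm above the bench and 7 mm proud of the deck.
- vial_a: Spare glass sample vial with black cap, standing upright on the bench beside the meter, 26 mm across, 62 mm high. Origin: centre of its underside.
- vial_b: A second spare vial, the same, on the meter's other side. Origin: centre of its underside.
- bottle: Brown reagent bottle with black cap and white paper label, 64 mm across, 110 mm high, standing beside the meter. Origin: centre of its underside.
- beaker: Empty glass beaker, 84 mm across the rim, 105 mm high, standing beside the meter. Origin: centre of its underside.
Things that resemble listed ones, but are neither listed nor needed, are in the scene too. What is shaped like the vial_b but green or purple is not meant.

How it is judged:
By the outcome, as a careful person would: the job done as asked, in the order asked, and still so for the second after the job is handed in, with the robot touching nothing.
It also fails if it takes over 42 s, if anything falls off the work surface, if the arm or the gripper's body presses on something with over 40 N, if the wrist force passes 120 N, or if a joint passes its speed limit or range.

## Robot

A 6-joint arm with a two-finger parallel gripper is mounted at the origin on the work surface. World frame = base frame: x ahead of the robot, y to its left, z up, the work surface at z = 0. Lengths are in m, angles in degrees, forces in N, time in s.
With the tool pointing down it reaches from about 0.25 to 0.725 m from the base axis. Payload 9.7 kg.
Tool frame: the origin (TCP) lies at the very end of the fingers, on their centre line; the grasp point (between the pads) lies 19 mm behind it (bot.hold_point_z is the distance from the TCP to the grasp point, in m); z points along the fingers, y is the line along which they close (so a half turn about z gives the same grasp; the last joint's range is limited). The gripper opens to 85 mm and grips with 20 to 120 N. Pads are 22 mm wide; open, the fingers measure 114 mm over their backs; the gripper's body (76 mm by 85 mm) begins 54 mm behind the grasp point. The pads swing forward as they close: fully open they stand 13 mm farther back than shut.
Start: joints at [69.385, 4.979, 10.078, 95.1, 0, 90], TCP at [0.194, 0.515, 0.231] pointing down, gripper open.
Joint ranges: [-179.16, 179.16], [-48.56, 103.87], [-65.8, 70.77], [-126.05, 130.52], [-82.76, 87.17], [-180, 180]. Speed limits (degrees/s): [127.2, 127.2, 147.25, 180, 180, 180].

## Interface

Orientations are given as [roll, pitch, yaw] about the fixed x, y, z axes, in that order (R = Rz(yaw) Ry(pitch) Rx(roll)).
In Python, from workcell import bot gives the robot as it stands.
- The arm moves only by the tool play_rows, never from a script. Its argument "targets" is a list of rows, each an object with "grip": the closure in counts, from 0 (fully open) to 255 (shut); "linear": the shift along the world's x, y, z in cm, a list of three; "delta_rot": the turn, a rotation vector about the world's x, y, z in rad, a list of three. A call has 1 to 10 rows; each row is the pose to reach, as a shift and turn from the pose commanded when the call began; what a row does not reach only later rows make up. A row lasts 1/10 s, in which the tool goes at most 50 mm and 8.59 degrees, less where a joint would pass 70% of its speed; a pose out of reach is approached as far as the arm can. A call with a gripper value outside its range is refused whole. The fingers move at their own pace and stop on an object; "force" is the grip in N (left out, the last holds). Time passes only in rows, so rows that repeat a pose let the fingers close. It gives the time, the measured TCP pose, the force, the opening and the grip force at its end, in the units of the state.
- bot.get_obs(): the state, without advancing time (a new reading comes with each control period).
- bot.camera(name): name is "scene" or "top" or "wrist"; returns a dict with "color" (384x512x3 uint8, red, green, blue), "range_z" (384x512 float32, m along the optical axis (not along the pixel's ray), 0 where there is no reading), "fov_y" (degrees; the focal length in pixels is half the picture's height over the tangent of half this angle, whatever the lens; pixels are square), "cx", "cy" (the principal point, pixels), "world_to_cam" (4x4, takes a point from world to camera coordinates). Camera axes: x right, y up, looking along -z (the intrinsics and any distortion apply to the point x, -y, -z); pixel columns grow to the right and rows downward; lengths in m; the calibration is good to about 2 mm. A picture is of the moment at which its call begins.
- bot.job_done(): hands the job in; it is judged then, once.
Trained networks look in a picture, given as the dict that the camera call returned (one of the last four; its "shot" number tells which), for a name from the list of things; names that differ only in an ending like _2 or _b are one class to them, and where a whole thing is asked for, a point or a joint stands for the part that bears it (a point fixed in the world has none). Each returns a list of dicts, best first, with "conf" (0 to 1); they miss things now and then, are a little off and sometimes report something else, mostly with a low value. They report only what shows in the picture. A call takes as long as a camera call. They do not tell look-alikes from the thing itself.
- bot.search_frame(picture, target): "box" ([left, top, right, bottom] in pixels, round what is visible of it).
- bot.trace(picture, target): "pixels" (384x512 bool, what is visible of it) and "box" ([left, top, right, bottom] in pixels, round what is visible of it).
- bot.pinpoint(picture, target): "pixel" ([column, row] in pixels: a listed point, or the origin of a listed thing).
The state is a dict: "time": time; "q": joint angles; "qd": joint speeds; "joint_efforts": joint torques, N m; "ee_pos": TCP position; "tcp_rot": TCP orientation; "wrist_force": force on the tool from outside, world axes, zero at the start; "torque": the same for the moment, N m; "opening": finger opening in m; "grasp_force": force on a finger pad.
Only numpy, scipy, OpenCV 4.12 (cv2) and the standard library are available. Lean on these libraries where they do the work, as an engineer would, in place of code of your own. Each camera call takes 0.05 s, during which the arm holds its last target. There are 200 camera calls.

## Working session

There is one attempt and no reset: what is moved stays moved. The work goes in short steps, Python scripts to look and compute and a tool call to move; the robot and the scene stay as the last step left them, time stands still between calls to the robot, and variables do not carry over. Pictures are saved under pics/ and viewed, at most 10 in all, crops included, and the job is handed in when it is done.

Besides the shell and the picture viewer there is one more tool, called after "Request:" as name(argument=value, ...) on one line, values as JSON. play_rows: Moves the arm, as the interface text tells. Its arguments: {"type":"object","properties":{"targets":{"type":"array","items":{"type":"object","properties":{"grip":{"type":"number"},"linear":{"type":"array","items":{"type":"number"}},"delta_rot":{"type":"array","items":{"type":"number"}}}}},"force":{"type":"number"}},"required":["targets"]}

```bash
mkdir -p pics; cat > h.py <<'E'
import numpy as np, cv2
from workcell import bot
def ray(p,px):
    f=192/np.tan(np.radians(p["fov_y"])/2); c,r=px
    return np.array([(c-p["cx"])/f,-(r-p["cy"])/f,-1.0])
def world(p,px,z=None):
    c,r=int(round(px[0])),int(round(px[1]))
    d=p["range_z"][r,c] if z is None else z
    return (np.linalg.inv(p["world_to_cam"])@np.append(ray(p,px)*d,1))[:3]
def atz(p,px,h):
    T=np.linalg.inv(p["world_to_cam"]); d=T[:3,:3]@ray(p,px); o=T[:3,3]
    return o+d*(h-o[2])/d[2]
def cloud(p):
    f=192/np.tan(np.radians(p["fov_y"])/2)
    r,c=np.mgrid[:384,:512]; d=p["range_z"]
    P=np.stack([(c-p["cx"])/f*d,-(r-p["cy"])/f*d,-d,np.ones_like(d)],-1)
    return (P@np.linalg.inv(p["world_to_cam"]).T)[...,:3]
def save(p,n): cv2.imwrite("pics/"+n,p["color"][...,::-1])
E
python3 - <<'E'
from h import *
np.set_printoptions(precision=3,suppress=True)
ims=[]
for n in ("scene","top"):
    p=bot.camera(n); ims.append(p["color"]); print(n,[k for k in p])
    save(p,n+".png")
    for t in ("key_top","lid_hinge","lid_edge","meter","vial_a","bottle","beaker"):
        for d in bot.pinpoint(p,t)[:4]: 
            px=d["pixel"]; 
            try: w=world(p,px)
            except Exception: w=None
            print(t,np.round(px),round(d["conf"],2),w)
print(bot.get_obs())
E
```

```text
scene ['color', 'range_z', 'fov_y', 'cx', 'cy', 'world_to_cam', 'shot']
key_top [279. 177.] 0.64 [0.484 0.184 0.054]
lid_hinge [295. 216.] 0.75 [0.661 0.098 0.108]
lid_hinge [205. 229.] 0.52 [ 0.525 -0.034  0.027]
lid_hinge [318. 190.] 0.27 [0.67  0.142 0.159]
lid_edge [302. 201.] 0.56 [0.674 0.1   0.153]
lid_edge [288. 214.] 0.43 [0.657 0.085 0.116]
meter [287. 212.] 0.92 [0.658 0.081 0.124]
vial_a [244. 228.] 0.81 [0.6   0.022 0.064]
vial_a [214. 262.] 0.79 [ 0.597 -0.049  0.003]
vial_a [243. 248.] 0.71 [0.603 0.015 0.012]
vial_a [317. 190.] 0.49 [0.668 0.139 0.158]
bottle [206. 229.] 0.71 [ 0.526 -0.032  0.026]
beaker [372. 210.] 0.92 [0.673 0.309 0.032]
top ['color', 'range_z', 'fov_y', 'cx', 'cy', 'world_to_cam', 'shot']
key_top [217. 232.] 0.56 [0.491 0.197 0.059]
lid_hinge [248. 174.] 0.75 [0.639 0.117 0.081]
lid_edge [253. 154.] 0.67 [0.704 0.109 0.002]
meter [231. 210.] 0.59 [0.548 0.16  0.066]
vial_a [298. 231.] 0.59 [ 0.498 -0.006  0.109]
vial_a [310. 195.] 0.54 [ 0.588 -0.041  0.062]
vial_a [269. 214.] 0.45 [0.538 0.063 0.063]
vial_a [189. 219.] 0.41 [0.525 0.268 0.063]
bottle [296. 235.] 0.71 [ 0.488 -0.001  0.109]
beaker [167. 173.] 0.92 [0.647 0.344 0.004]
{'time': 0.8, 'q': array([69.385,  4.978, 10.079, 95.099,  0.002, 90.   ]), 'qd': array([-0.092,  0.014,  0.059, -0.031, -0.044,  0.084]), 'joint_efforts': array([ -0.   , -52.005,  46.483,   0.001,   0.   ,  -0.   ]), 'ee_pos': array([0.194, 0.515, 0.231]), 'tcp_rot': array([179.998,  -0.002, 159.385]), 'wrist_force': array([ 0.705, -0.019,  0.002]), 'torque': array([-0.059, -0.026, -0.047]), 'grasp_force': 0.0, 'opening': 0.08536530150126101}
```

View pics/scene.png

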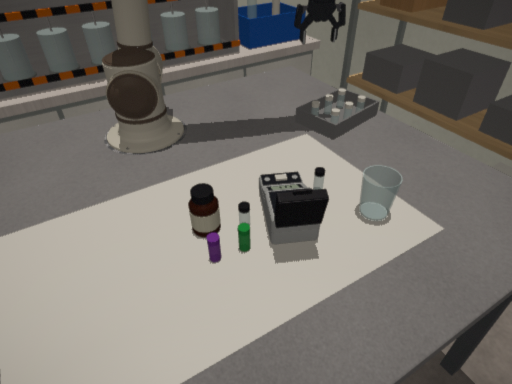

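View pics/top.png

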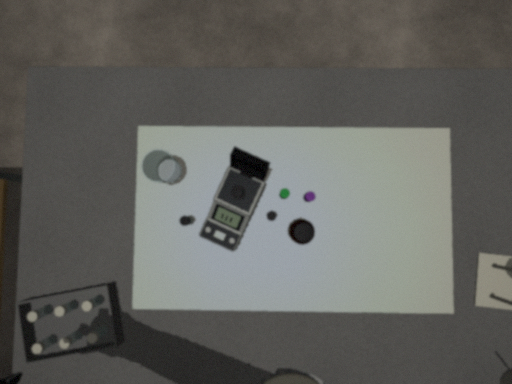

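The scene view shows the meter at about (290,205), with its lid standing open at (300,208). The key is at about (280,178), the bottle at (205,210), the beaker at (380,190), and the white-glass vials at (244,215) and (319,180). In the top view the key is at about (219,236), the lid at (250,163), and the vials at (271,215) and (187,220).

```bash
python3 - <<'E'
from h import *
from scipy.ndimage import median_filter
np.set_printoptions(precision=4,suppress=True)
p=bot.camera("top"); C=cloud(p)
k=bot.pinpoint(p,"key_top")[0]["pixel"]; hg=bot.pinpoint(p,"lid_hinge")[0]["pixel"]
K=atz(p,k,.055); H=atz(p,hg,.078); print("K",K,"H",H,np.linalg.norm((H-K)[:2]),np.degrees(np.arctan2(*(H-K)[1::-1])))
tr=bot.trace(p,"meter")[0]; print(tr["conf"],tr["box"])
m=tr["pixels"]&(C[...,2]>.03)&(C[...,2]<.086); P=C[m]
print("case rect",cv2.minAreaRect(P[:,:2].astype(np.float32)*1000),len(P))
d=(H-K)[:2];d/=np.linalg.norm(d);n=np.array([-d[1],d[0]])
M=K[:2]+d*.074
A=C.reshape(-1,3); uv=np.c_[(A[:,:2]-M)@d,(A[:,:2]-M)@n,A[:,2]]
s=(abs(uv[:,1])<.06)&(abs(uv[:,0])<.2)&(uv[:,2]>.092)
print("lid pts (u,v,z)");L=uv[s];print(len(L),L.min(0),L.max(0)); print(L[np.argsort(L[:,2])][::6])
# white key
hsv=p["color"].max(-1); 
img=p["color"][140:260,180:290]; cv2.imwrite("pics/tc.png",cv2.resize(img[...,::-1],None,fx=5,fy=5,interpolation=cv2.INTER_CUBIC))
p2=bot.camera("scene"); C2=cloud(p2).reshape(-1,3)
uv=np.c_[(C2[:,:2]-M)@d,(C2[:,:2]-M)@n,C2[:,2]]
s=(abs(uv[:,1])<.06)&(abs(uv[:,0])<.2)&(uv[:,2]>.092); L=uv[s]; print(len(L),L.min(0),L.max(0)); c=np.polyfit(L[:,2],L[:,0],1); print("scene lid fit du/dz",c, np.degrees(np.arctan(c[0]))+90)
for a in range(95,175,10):
    q=L[(L[:,2]*1000>=a)&(L[:,2]*1000<a+10)]
    if len(q): print(a,len(q),np.median(q,0),q[:,0].min(),q[:,0].max(),q[:,1].min(),q[:,1].max())
img=p2["color"][150:260,230:350]; cv2.imwrite("pics/sc.png",cv2.resize(img[...,::-1],None,fx=5,fy=5,interpolation=cv2.INTER_CUBIC))
E
```

```text
K [0.4841 0.1868 0.055 ] H [0.6433 0.1143 0.078 ] 0.1749317545803961 -24.490927921309332
0.57 [199.2, 145.8, 266.8, 248.1]
case rect ((559.360107421875, 156.56903076171875), (104.90518188476562, 217.04071044921875), 65.95950317382812) 3314
lid pts (u,v,z)
585 [ 0.0322 -0.0413  0.0922] [0.1359 0.0507 0.1691]
[[ 0.0358  0.0132  0.0922]
 [ 0.0488  0.0028  0.0926]
 [ 0.0455  0.004   0.0928]
 [ 0.1177  0.0436  0.0931]
 [ 0.0408 -0.0037  0.0934]
 [ 0.0501  0.0116  0.0937]
 [ 0.1169  0.0212  0.0938]
 [ 0.0521  0.0071  0.094 ]
 [ 0.0465  0.0016  0.0942]
 [ 0.039   0.0117  0.0945]
 [ 0.0542  0.0025  0.0949]
 [ 0.0344  0.004   0.0951]
 [ 0.0388  0.0061  0.0954]
 [ 0.0497  0.0003  0.0956]
 [ 0.1126 -0.041   0.0961]
 [ 0.1174  0.0076  0.0963]
 [ 0.0552  0.0001  0.0965]
 [ 0.0445  0.0114  0.0967]
 [ 0.0428 -0.0085  0.0972]
 [ 0.1183 -0.0302  0.0978]
 [ 0.118   0.005   0.0998]
 [ 0.109   0.0468  0.1027]
 [ 0.0988  0.0497  0.1067]
 [ 0.1014  0.0474  0.1139]
 [ 0.1126 -0.0411  0.117 ]
 [ 0.1038  0.0501  0.1238]
 [ 0.1238 -0.0411  0.1313]
 [ 0.1125 -0.0411  0.1371]
 [ 0.1081  0.0497  0.1446]
 [ 0.123
[... 2160 characters left out ...]
63967244 0.049052889927694854
115 154 [0.1273 0.0003 0.1204] 0.10244227582335937 0.12996673662776723 -0.04233358060576181 0.04914335229204007
125 154 [0.13   0.0008 0.1302] 0.11255496776510185 0.13236977988744078 -0.0421649993504155 0.04912051272180061
135 174 [0.1323 0.0003 0.1399] 0.11059569375725721 0.13509510030357905 -0.042187586696172466 0.050131088489946865
145 310 [0.1336 0.0009 0.1529] 0.1093259225210398 0.13686984669896532 -0.04203769804094566 0.04984023100849812
155 370 [0.1209 0.0033 0.1569] 0.11186844503334338 0.13521708624837386 -0.04220934338878794 0.049954208593598
165 33 [0.1191 0.0032 0.166 ] 0.11578864221275208 0.12170037990330386 -0.011631685591833174 0.020527698581362712
```

View pics/tc.png

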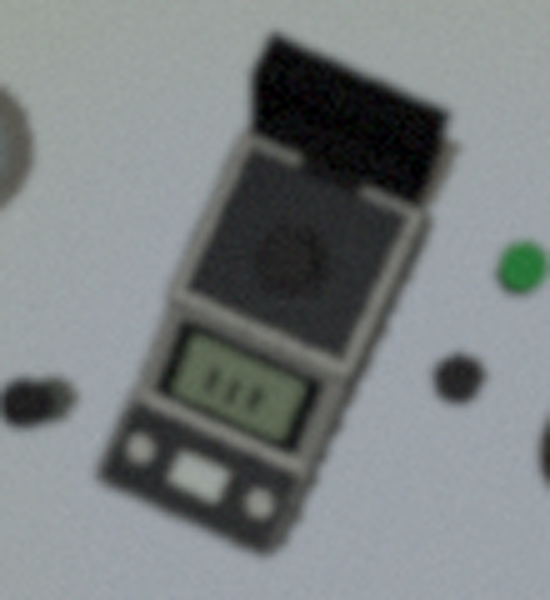

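View pics/sc.png

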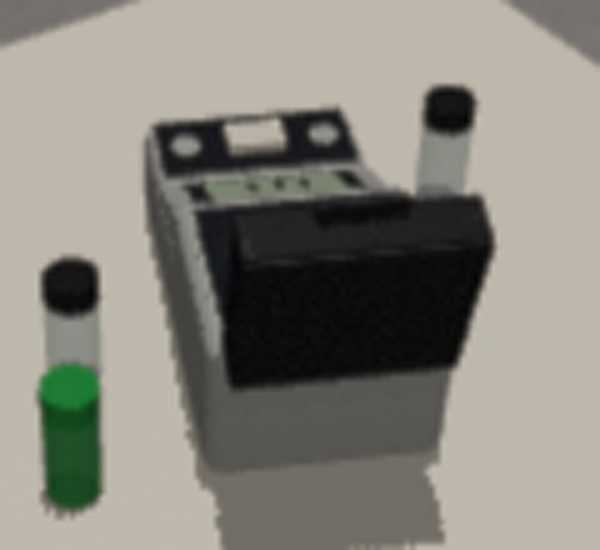

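The top crop confirms the meter's yaw is about -24°. The lid is at about 1.81 rad, with its edge at u≈137 mm and z≈154 mm, which matches the given dimensions. The scene crop shows the lid's outer face toward the rear with clear space behind it. Next I close the fingers and travel high to a point behind the lid.

Request:
play_rows(targets=[{"grip": 255,"linear": [4,-3.3,0],"delta_rot": [0,0,-0.063]},{"grip": 255,"linear": [8,-6.6,0],"delta_rot": [0,0,-0.063]},{"grip": 255,"linear": [12,-10,0],"delta_rot": [0,0,-0.063]},{"grip": 255,"linear": [16,-13.3,0],"delta_rot": [0,0,-0.063]},{"grip": 255,"linear": [20,-16.6,0],"delta_rot": [0,0,-0.063]},{"grip": 255,"linear": [24,-20,0],"delta_rot": [0,0,-0.063]},{"grip": 255,"linear": [28,-23.3,0],"delta_rot": [0,0,-0.063]},{"grip": 255,"linear": [32,-26.6,0],"delta_rot": [0,0,-0.063]},{"grip": 255,"linear": [36,-30,0],"delta_rot": [0,0,-0.063]},{"grip": 255,"linear": [36,-30,0],"delta_rot": [0,0,-0.063]}], force=20)

```text
time: 2.05
ee_pos: [0.5562, 0.2117, 0.2306]
tcp_rot: [-180.0, 0.0, 155.6]
wrist_force: [1.1, -0.9, 0.3]
opening: -0.0
grasp_force: 0.0
```

Request:
play_rows(targets=[{"grip": 255,"linear": [4,-3.3,0],"delta_rot": [0,0,0]},{"grip": 255,"linear": [8,-6.6,0],"delta_rot": [0,0,0]},{"grip": 255,"linear": [12,-10,0],"delta_rot": [0,0,0]},{"grip": 255,"linear": [14.5,-12.1,0],"delta_rot": [0,0,0]},{"grip": 255,"linear": [14.5,-12.1,0],"delta_rot": [0,0,0]},{"grip": 255,"linear": [14.5,-12.1,0],"delta_rot": [0,0,0]},{"grip": 255,"linear": [14.5,-12.1,0],"delta_rot": [0,0,0]}])

```text
time: 2.75
ee_pos: [0.6981, 0.0947, 0.2316]
tcp_rot: [180.0, -0.0, 155.8]
wrist_force: [0.2, -0.5, 0.4]
opening: 0.0004
grasp_force: 0.0
```

```bash
python3 - <<'E'
from h import *
o=bot.get_obs(); print(o["time"],o["ee_pos"],o["tcp_rot"],o["q"],o["wrist_force"],o["opening"])
p=bot.camera("wrist"); s=bot.camera("scene")
cv2.imwrite("pics/w1.png",np.hstack([p["color"],s["color"]])[...,::-1][:,:,:][:, :1024].copy() if 0 else cv2.resize(np.hstack([p["color"],s["color"]]),(800,300))[...,::-1])
E
```

```text
2.75 [0.69807011 0.09469227 0.23163784] [ 1.79986035e+02 -5.66385467e-03  1.55821642e+02] [7.71893680e+00 2.86630561e+01 3.94225783e+01 1.00756952e+02
 1.48487957e-02 3.18972963e+01] [ 0.22153802 -0.53628266  0.4151001 ] 0.000366019455550222
```

View pics/w1.png

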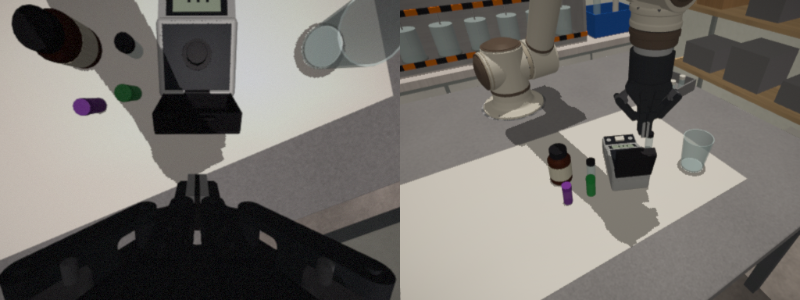

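The wrist view shows the fingertips centred behind the lid, with the lid at (197,113) and the vials and bottle well clear. I refine the pose from this view and compute the push arc.

```bash
cat >> h.py <<'E'
M=np.array([.553,.1597]); th=np.radians(-24.2)
d=np.array([np.cos(th),np.sin(th)]); n=np.array([-d[1],d[0]])
def loc(P): P=np.asarray(P); return np.c_[(P[:,:2]-M)@d,(P[:,:2]-M)@n,P[:,2]]
E
python3 - <<'E'
from h import *
np.set_printoptions(precision=2,suppress=True)
p=bot.camera("wrist"); C=cloud(p); L=loc(C.reshape(-1,3))*1000
m=(abs(L[:,1])<60)&(L[:,0]>85)&(L[:,0]<145)&(L[:,2]>130)&(L[:,2]<175)
Q=L[m]; print(len(Q),np.percentile(Q,[1,50,99],axis=0))
for z in (78,):
    q=L[(abs(L[:,2]-z)<4)&(abs(L[:,1])<70)&(L[:,0]>0)&(L[:,0]<90)]; print(np.percentile(q,[1,99],axis=0))
k=bot.pinpoint(p,"key_top")
for x in k[:2]: print(x["conf"],loc([atz(p,x["pixel"],.055)])*1000)
o=bot.get_obs()
r=72; half=11; u0,v0,z0=loc([o["ee_pos"]])[0]*1000; print(u0,v0,z0)
for a in np.r_[1.81,1.7,1.57:-.01:-.157]:
    u=94-r*np.cos(a)+24*np.sin(a)+half; z=78+r*np.sin(a)+24*np.cos(a)
    D=(u-u0)*d; print(round(a,2),np.array([u,z]),"shift cm",np.array([D[0],D[1],z-z0])/10)
E
```

```text
3360 [[107.62 -43.63 136.12]
 [122.37   1.58 157.55]
 [135.51  46.82 168.14]]
[[  1.91 -49.16  75.66]
 [ 89.02  51.69  81.62]]
158.9106881270384 0.26754112162695465 232.27939041037038
1.81 [145.38 142.26] shift cm [-1.23  0.55 -9.  ]
1.7 [138.08 146.31] shift cm [-1.9   0.85 -8.6 ]
1.57 [128.94 150.02] shift cm [-2.73  1.23 -8.23]
1.41 [117.39 152.88] shift cm [-3.79  1.7  -7.94]
1.26 [105.53 153.89] shift cm [-4.87  2.19 -7.84]
1.1 [ 93.66 153.04] shift cm [-5.95  2.67 -7.92]
0.94 [ 82.06 150.35] shift cm [-7.01  3.15 -8.19]
0.78 [ 71.03 145.87] shift cm [-8.02  3.6  -8.64]
0.63 [ 60.84 139.72] shift cm [-8.95  4.02 -9.26]
0.47 [ 51.73 132.06] shift cm [ -9.78   4.39 -10.02]
0.31 [ 43.93 123.06] shift cm [-10.49   4.71 -10.92]
0.16 [ 37.64 112.96] shift cm [-11.06   4.97 -11.93]
-0.0 [ 33. 102.] shift cm [-11.48   5.16 -13.03]
```

Request:
play_rows(targets=[{"grip": 255,"linear": [0,0,-3],"delta_rot": [0,0,0]},{"grip": 255,"linear": [0,0,-6],"delta_rot": [0,0,0]},{"grip": 255,"linear": [0,0,-9],"delta_rot": [0,0,0]},{"grip": 255,"linear": [0,0,-9],"delta_rot": [0,0,0]},{"grip": 255,"linear": [-0.4,0.2,-9],"delta_rot": [0,0,0]},{"grip": 255,"linear": [-0.8,0.35,-9],"delta_rot": [0,0,0]},{"grip": 255,"linear": [-1.2,0.55,-9],"delta_rot": [0,0,0]},{"grip": 255,"linear": [-1.6,0.7,-8.8],"delta_rot": [0,0,0]},{"grip": 255,"linear": [-1.9,0.85,-8.6],"delta_rot": [0,0,0]},{"grip": 255,"linear": [-1.9,0.85,-8.6],"delta_rot": [0,0,0]}])

```text
time: 3.95
ee_pos: [0.6795, 0.1026, 0.1463]
tcp_rot: [180.0, 0.0, 155.8]
wrist_force: [-0.4, 0.6, 0.3]
opening: -0.0007
grasp_force: 0.0
```

```bash
cat > look.py <<'E'
from h import *
np.set_printoptions(precision=1,suppress=True)
o=bot.get_obs(); t=loc([o["ee_pos"]])[0]*1000; print("t",o["time"],"tcp uvz",t,"F",o["wrist_force"])
for cn in ("scene","top"):
    p=bot.camera(cn); L=loc(cloud(p).reshape(-1,3))*1000
    m=(abs(L[:,1])<48)&(L[:,0]>0)&(L[:,0]<t[0]+2)&(L[:,2]>96)&((abs(L[:,1])>24))
    Q=L[m]; print(cn,len(Q)); 
    if len(Q): i=Q[np.argsort(Q[:,2])[-6:]]; print(" highest",np.median(i,0)," u range",np.percentile(Q[:,0],[2,98]),"z",np.percentile(Q[:,2],[2,50,98]))
    k=(abs(L[:,1])<60)&(L[:,0]>-115)&(L[:,0]<-50)&(L[:,2]>40)&(L[:,2]<60); print(" deck u",np.percentile(L[k][:,0],[1,99]),"v",np.percentile(L[k][:,1],[1,99])) if k.sum() else 0
E
python3 look.py
```

```text
t 3.95 tcp uvz [138.8  -0.3 146.3] F [-0.4  0.6  0.3]
scene 1246
 highest [137.6 -47.2 475.3]  u range [106.3 140.3] z [ 99.6 158.4 463.4]
 deck u [-97.6 -51.6] v [-53.3  36.5]
top 4432
 highest [114.7  37.7 629.9]  u range [  5.5 138.9] z [595.8 616.6 628.8]
 deck u [-99.8 -53.9] v [25.7 51.4]
```

Request:
play_rows(targets=[{"grip": 255,"linear": [-0.4,0.2,0.2],"delta_rot": [0,0,0]},{"grip": 255,"linear": [-0.85,0.4,0.35],"delta_rot": [0,0,0]},{"grip": 255,"linear": [-1.35,0.6,0.5],"delta_rot": [0,0,0]},{"grip": 255,"linear": [-1.9,0.85,0.65],"delta_rot": [0,0,0]},{"grip": 255,"linear": [-2.45,1.1,0.75],"delta_rot": [0,0,0]},{"grip": 255,"linear": [-2.95,1.35,0.75],"delta_rot": [0,0,0]},{"grip": 255,"linear": [-3.5,1.6,0.75],"delta_rot": [0,0,0]},{"grip": 255,"linear": [-4.05,1.8,0.7],"delta_rot": [0,0,0]},{"grip": 255,"linear": [-4.6,2.05,0.55],"delta_rot": [0,0,0]},{"grip": 255,"linear": [-5.1,2.3,0.4],"delta_rot": [0,0,0]}])

```text
time: 5.05
ee_pos: [0.6281, 0.1255, 0.1492]
tcp_rot: [180.0, -0.0, 155.8]
wrist_force: [0.1, 0.6, 0.3]
opening: 0.0002
grasp_force: 0.4
```

```bash
python3 look.py; python3 - <<'E'
from h import *
s=bot.camera("scene"); w=bot.camera("wrist")
a=cv2.resize(s["color"][120:270,220:420],(520,390)); b=cv2.resize(w["color"],(280,210)); b=np.vstack([b,np.zeros((180,280,3),np.uint8)])
cv2.imwrite("pics/p2.png",np.hstack([a,b])[...,::-1])
E
```

```text
t 5.05 tcp uvz [ 82.5  -0.4 149.2] F [0.1 0.6 0.3]
scene 821
 highest [ 82.1 -37.9 465.5]  u range [58.3 84.2] z [124.2 157.9 463.5]
 deck u [-97.6 -51.4] v [-53.2   7.8]
top 3217
 highest [ 61.1  33.4 633.3]  u range [ 2.9 83.2] z [606.4 622.7 632.1]
```

View pics/p2.png

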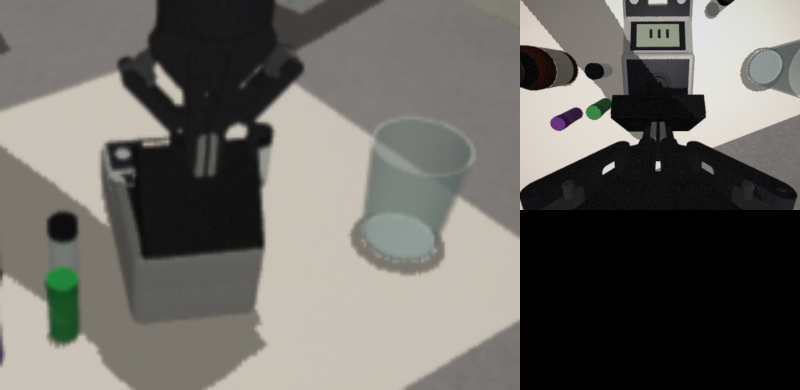

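The lid is following the fingertips (its face is at (200,195) in the left panel), and the meter deck has not moved. I continue along the arc and slow down toward the end.

Request:
play_rows(targets=[{"grip": 255,"linear": [-0.5,0.2,-0.2],"delta_rot": [0,0,0]},{"grip": 255,"linear": [-1.0,0.45,-0.45],"delta_rot": [0,0,0]},{"grip": 255,"linear": [-1.5,0.65,-0.75],"delta_rot": [0,0,0]},{"grip": 255,"linear": [-1.95,0.85,-1.1],"delta_rot": [0,0,0]},{"grip": 255,"linear": [-2.4,1.05,-1.45],"delta_rot": [0,0,0]},{"grip": 255,"linear": [-2.75,1.25,-1.85],"delta_rot": [0,0,0]},{"grip": 255,"linear": [-3.0,1.35,-2.15],"delta_rot": [0,0,0]},{"grip": 255,"linear": [-3.25,1.45,-2.4],"delta_rot": [0,0,0]},{"grip": 255,"linear": [-3.5,1.55,-2.7],"delta_rot": [0,0,0]},{"grip": 255,"linear": [-3.5,1.55,-2.7],"delta_rot": [0,0,0]}])

```text
time: 6.25
ee_pos: [0.5932, 0.1408, 0.1218]
tcp_rot: [-180.0, -0.0, 155.8]
wrist_force: [0.6, -0.2, 0.2]
opening: 0.0
grasp_force: 0.0
```

```bash
python3 look.py
```

```text
t 6.25 tcp uvz [ 44.4  -0.7 121.8] F [ 0.6 -0.2  0.2]
scene 571
 highest [ 45.5 -45.1 458.7]  u range [21.  46.2] z [109.  182.1 455.5]
 deck u [-96.7 -50.4] v [-53.7  10.3]
top 1880
 highest [ 23.1  27.8 606.3]  u range [ 1.4 45.5] z [581.7 599.6 605.3]
```

Request:
play_rows(targets=[{"grip": 255,"linear": [-0.1,0.05,-0.2],"delta_rot": [0,0,0]},{"grip": 255,"linear": [-0.2,0.1,-0.4],"delta_rot": [0,0,0]},{"grip": 255,"linear": [-0.3,0.15,-0.6],"delta_rot": [0,0,0]},{"grip": 255,"linear": [-0.4,0.2,-0.8],"delta_rot": [0,0,0]},{"grip": 255,"linear": [-0.5,0.25,-1.0],"delta_rot": [0,0,0]},{"grip": 255,"linear": [-0.6,0.25,-1.15],"delta_rot": [0,0,0]},{"grip": 255,"linear": [-0.7,0.3,-1.3],"delta_rot": [0,0,0]},{"grip": 255,"linear": [-0.75,0.35,-1.4],"delta_rot": [0,0,0]},{"grip": 255,"linear": [-0.8,0.35,-1.5],"delta_rot": [0,0,0]},{"grip": 255,"linear": [-0.85,0.4,-1.6],"delta_rot": [0,0,0]}])

```text
time: 7.35
ee_pos: [0.5852, 0.1447, 0.1063]
tcp_rot: [180.0, 0.0, 155.8]
wrist_force: [0.3, -0.2, 0.1]
opening: 0.0001
grasp_force: 0.1
```

Request:
play_rows(targets=[{"grip": 255,"linear": [0,0,-0.05],"delta_rot": [0,0,0]},{"grip": 255,"linear": [0,0,-0.1],"delta_rot": [0,0,0]},{"grip": 255,"linear": [0,0,-0.15],"delta_rot": [0,0,0]},{"grip": 255,"linear": [0,0,-0.2],"delta_rot": [0,0,0]},{"grip": 255,"linear": [0,0,-0.25],"delta_rot": [0,0,0]},{"grip": 255,"linear": [0,0,-0.3],"delta_rot": [0,0,0]},{"grip": 255,"linear": [0,0,-0.3],"delta_rot": [0,0,0]}])

```text
time: 8.05
ee_pos: [0.5852, 0.1447, 0.1032]
tcp_rot: [-180.0, -0.0, 155.8]
wrist_force: [0.4, -0.6, 0.4]
opening: -0.0001
grasp_force: 0.0
```

```bash
python3 look.py
```

```text
t 8.05 tcp uvz [ 35.5  -0.5 103.2] F [ 0.4 -0.6  0.4]
scene 538
 highest [ 32.7 -43.2 456.5]  u range [11.5 37.2] z [101.3 213.3 454.9]
 deck u [-96.6 -51.5] v [-53.3  47. ]
top 1435
 highest [ 11.8  31.6 587.5]  u range [ 0.9 36.7] z [564.7 582.  586.8]
```

Request:
play_rows(targets=[{"grip": 255,"linear": [0,0,-0.04],"delta_rot": [0,0,0]},{"grip": 255,"linear": [0,0,-0.08],"delta_rot": [0,0,0]},{"grip": 255,"linear": [0,0,-0.12],"delta_rot": [0,0,0]},{"grip": 255,"linear": [0,0,-0.12],"delta_rot": [0,0,0]}])

```text
time: 8.55
ee_pos: [0.5852, 0.1448, 0.1021]
tcp_rot: [180.0, 0.0, 155.8]
wrist_force: [-0.9, 0.6, 0.7]
opening: 0.0001
grasp_force: 0.3
```

Request:
play_rows(targets=[{"grip": 255,"linear": [0,0,-0.03],"delta_rot": [0,0,0]},{"grip": 255,"linear": [0,0,-0.06],"delta_rot": [0,0,0]},{"grip": 255,"linear": [0,0,-0.06],"delta_rot": [0,0,0]}])

```text
time: 8.85
ee_pos: [0.5852, 0.1448, 0.102]
tcp_rot: [180.0, 0.0, 155.8]
wrist_force: [-1.7, 0.3, 5.2]
opening: -0.0001
grasp_force: 2.5
```

The force rose to 5 N at z = 102 mm, which is exactly the shut height. I press slightly more, then lift and look.

Request:
play_rows(targets=[{"grip": 255,"linear": [0,0,-0.04],"delta_rot": [0,0,0]},{"grip": 255,"linear": [0,0,-0.04],"delta_rot": [0,0,0]},{"grip": 255,"linear": [0,0,0.5],"delta_rot": [0,0,0]},{"grip": 255,"linear": [0,0,3],"delta_rot": [0,0,0]},{"grip": 255,"linear": [-1,0.45,6],"delta_rot": [0,0,0]},{"grip": 255,"linear": [1,-0.45,9],"delta_rot": [0,0,0]},{"grip": 255,"linear": [4,-1.8,10],"delta_rot": [0,0,0]},{"grip": 255,"linear": [4,-1.8,10],"delta_rot": [0,0,0]},{"grip": 255,"linear": [4,-1.8,10],"delta_rot": [0,0,0]}])

```text
time: 9.75
ee_pos: [0.6254, 0.1265, 0.2009]
tcp_rot: [-180.0, -0.0, 155.7]
wrist_force: [-0.4, 1.4, -0.8]
opening: -0.0002
grasp_force: 0.0
```

```bash
python3 - <<'E'
from h import *
np.set_printoptions(precision=1,suppress=True)
o=bot.get_obs(); print(o["time"],loc([o["ee_pos"]])*1000)
w=bot.camera("wrist"); C=cloud(w); L=loc(C.reshape(-1,3)).reshape(384,512,3)*1000
m=(L[...,2]>94)&(L[...,2]<112)&(abs(L[...,1])<60)&(L[...,0]<110)&(L[...,0]>-10)
Q=L[m]; print("lid",np.percentile(Q,[1,50,99],axis=0)); print("plane z=a*u+b*v+c",np.linalg.lstsq(np.c_[Q[:,:2],np.ones(len(Q))],Q[:,2],rcond=None)[0])
k=(L[...,2]>51.5)&(L[...,2]<60)&(abs(L[...,1])<30)&(L[...,0]<-55)&(L[...,0]>-100)
print("key",k.sum(),np.percentile(L[k],[2,50,98],axis=0) if k.sum() else 0)
for x in bot.pinpoint(w,"key_top")[:2]: print(x, loc([atz(w,x["pixel"],.055)])*1000)
g=w["color"].min(-1); wh=(g>150)&(L[...,2]>45)&(L[...,2]<62)&(abs(L[...,1])<48)&(L[...,0]<-50)&(L[...,0]>-100); print("white",wh.sum(),np.percentile(L[wh],[2,50,98],axis=0) if wh.sum() else 0)
cv2.imwrite("pics/w3.png",w["color"][...,::-1])
E
```

```text
9.75 [[ 79.7  -0.6 200.9]]
lid [[  9.  -43.4 101.1]
 [ 47.4   1.5 102.7]
 [ 91.5  46.1 104.2]]
plane z=a*u+b*v+c [  0.    0.  102.6]
key 627 [[-83.2 -12.8  51.9]
 [-74.4   0.6  55.5]
 [-66.3  14.   57.2]]
{'pixel': [255.7, 22.2], 'conf': 0.63} [[-75.5   4.2  55. ]]
white 782 [[-82.2 -37.3  47.9]
 [-74.6   1.6  55. ]
 [-50.6  38.5  57.1]]
```

View pics/w3.png

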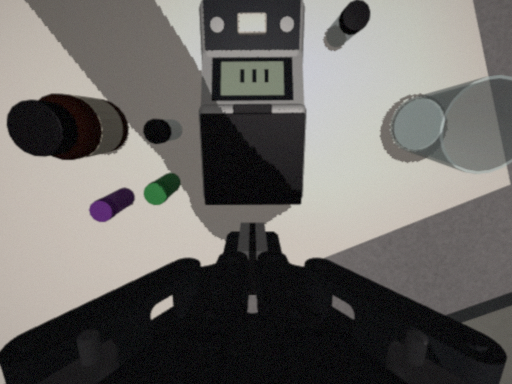

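The wrist view shows the lid flat and shut at (252,155); the plane fit is level at z ≈ 102.6 mm. The white key is at (252,22), at u = -74.5 and v = +1, and everything else is undisturbed. Now I move over the key.

Request:
play_rows(targets=[{"grip": 255,"linear": [-4,1.8,0],"delta_rot": [0,0,0]},{"grip": 255,"linear": [-8,3.7,0],"delta_rot": [0,0,0]},{"grip": 255,"linear": [-12,5.5,0],"delta_rot": [0,0,0]},{"grip": 255,"linear": [-14,6.45,0],"delta_rot": [0,0,0]},{"grip": 255,"linear": [-14,6.45,-3],"delta_rot": [0,0,0]},{"grip": 255,"linear": [-14,6.45,-7],"delta_rot": [0,0,0]},{"grip": 255,"linear": [-14,6.45,-10.5],"delta_rot": [0,0,0]},{"grip": 255,"linear": [-14,6.45,-13],"delta_rot": [0,0,0]},{"grip": 255,"linear": [-14,6.45,-14],"delta_rot": [0,0,0]},{"grip": 255,"linear": [-14,6.45,-14],"delta_rot": [0,0,0]}])

```text
time: 10.85
ee_pos: [0.4839, 0.1911, 0.0604]
tcp_rot: [-179.9, -0.1, 155.8]
wrist_force: [-0.6, -0.1, 0.4]
opening: -0.0003
grasp_force: 0.0
```

Request:
play_rows(targets=[{"grip": 255,"linear": [0,0,-0.2],"delta_rot": [0,0,0]},{"grip": 255,"linear": [0,0,-0.4],"delta_rot": [0,0,0]},{"grip": 255,"linear": [0,0,-0.55],"delta_rot": [0,0,0]},{"grip": 255,"linear": [0,0,-0.65],"delta_rot": [0,0,0]},{"grip": 255,"linear": [0,0,-0.75],"delta_rot": [0,0,0]},{"grip": 255,"linear": [0,0,-0.75],"delta_rot": [0,0,0]}])

```text
time: 11.45
ee_pos: [0.4854, 0.1914, 0.0542]
tcp_rot: [180.0, 0.0, 155.8]
wrist_force: [0.9, 0.4, 1.9]
opening: -0.0002
grasp_force: 0.7
```

```bash
python3 - <<'E'
from h import *
o=bot.get_obs(); print(o["time"],loc([o["ee_pos"]])*1000,o["wrist_force"])
E
```

```text
11.45 [[-74.63823155   1.173565    54.19416112]] [0.86984182 0.39176218 1.85789963]
```

Request:
play_rows(targets=[{"grip": 255,"linear": [0,0,-0.1],"delta_rot": [0,0,0]},{"grip": 255,"linear": [0,0,-0.2],"delta_rot": [0,0,0]},{"grip": 255,"linear": [0,0,-0.27],"delta_rot": [0,0,0]},{"grip": 255,"linear": [0,0,-0.27],"delta_rot": [0,0,0]}])

```text
time: 11.85
ee_pos: [0.4854, 0.1913, 0.0515]
tcp_rot: [180.0, 0.0, 155.8]
wrist_force: [0.8, 0.4, 4.0]
opening: -0.0003
grasp_force: 1.8
```

Request:
play_rows(targets=[{"grip": 255,"linear": [0,0,-0.04],"delta_rot": [0,0,0]},{"grip": 255,"linear": [0,0,-0.08],"delta_rot": [0,0,0]},{"grip": 255,"linear": [0,0,-0.08],"delta_rot": [0,0,0]}])

```text
time: 12.15
ee_pos: [0.4854, 0.1914, 0.051]
tcp_rot: [180.0, 0.0, 155.8]
wrist_force: [0.9, -0.3, 5.9]
opening: 0.0002
grasp_force: 3.1
```

Request:
play_rows(targets=[{"grip": 255,"linear": [0,0,-0.04],"delta_rot": [0,0,0]},{"grip": 255,"linear": [0,0,-0.04],"delta_rot": [0,0,0]},{"grip": 255,"linear": [0,0,-0.04],"delta_rot": [0,0,0]}])

```text
time: 12.45
ee_pos: [0.4854, 0.1914, 0.0509]
tcp_rot: [180.0, 0.0, 155.8]
wrist_force: [-0.4, -0.3, 9.5]
opening: -0.0
grasp_force: 4.5
```

Request:
play_rows(targets=[{"grip": 255,"linear": [0,0,0.2],"delta_rot": [0,0,0]},{"grip": 255,"linear": [0,0,0.6],"delta_rot": [0,0,0]},{"grip": 255,"linear": [0,0,2],"delta_rot": [0,0,0]},{"grip": 255,"linear": [0,0,5],"delta_rot": [0,0,0]},{"grip": 255,"linear": [0,0,9],"delta_rot": [0,0,0]},{"grip": 255,"linear": [3,-1.3,13],"delta_rot": [0,0,0]},{"grip": 255,"linear": [7,-3,16],"delta_rot": [0,0,0]},{"grip": 255,"linear": [11,-5,17],"delta_rot": [0,0,0]},{"grip": 255,"linear": [14,-6.4,17],"delta_rot": [0,0,0]},{"grip": 255,"linear": [14,-6.4,17],"delta_rot": [0,0,0]}])

```text
time: 13.45
ee_pos: [0.6276, 0.1252, 0.2189]
tcp_rot: [-179.9, -0.1, 155.6]
wrist_force: [-0.1, 0.4, -0.4]
opening: -0.0002
grasp_force: 0.0
```

```bash
python3 - <<'E'
from h import *
np.set_printoptions(precision=1,suppress=True)
o=bot.get_obs(); print(o["time"],loc([o["ee_pos"]])*1000)
w=bot.camera("wrist"); C=cloud(w); L=loc(C.reshape(-1,3)).reshape(384,512,3)*1000
m=(L[...,2]>94)&(L[...,2]<112)&(abs(L[...,1])<60)&(L[...,0]<110)&(L[...,0]>-10)
Q=L[m]; print("lid",np.percentile(Q,[1,50,99],axis=0)); print(np.linalg.lstsq(np.c_[Q[:,:2],np.ones(len(Q))],Q[:,2],rcond=None)[0])
k=(L[...,2]>51.5)&(L[...,2]<60)&(abs(L[...,1])<30)&(L[...,0]<-55)&(L[...,0]>-100)
print("key",k.sum(),np.percentile(L[k],[2,50,98],axis=0))
cv2.imwrite("pics/w4.png",w["color"][...,::-1])
E
```

```text
13.45 [[ 82.2  -0.9 218.9]]
lid [[  9.4 -43.4 101.1]
 [ 47.8   1.3 102.7]
 [ 91.5  46.2 104.3]]
[  0.   -0.  102.7]
key 557 [[-83.5 -16.3  51.8]
 [-74.8   0.5  55.5]
 [-66.3  13.8  57.3]]
```

View pics/w4.png

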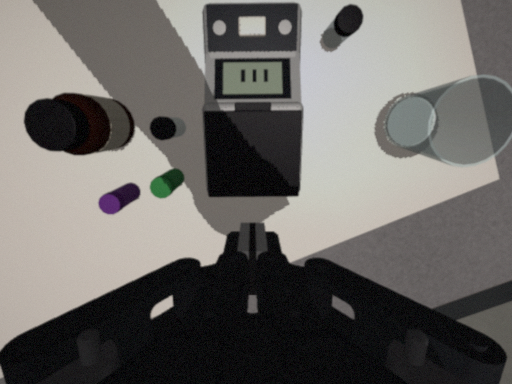

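The picture shows the lid shut at (252,150), the key back up at (252,26), and the vials, bottle and beaker untouched. The arm is clear, so I hand the job in.

```bash
python3 -c "
from workcell import bot
print(bot.job_done())"
```

```text
the job is handed in; nothing more can be done
None
```

The lid was eased fully shut, then the key was pressed right down and came back up; the meter stayed in place, nothing else was touched, and the job was handed in at about 13.5 s.

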